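# Lock the dust-box cover with its quarter-turn fastener

## Task

The cover of the dust box on the red fixture plate stands ajar. With the closed fingertips, press the cover fully shut, then set the fingertips in the slot of its yellow fastener and turn it clockwise a quarter turn to its stop, so that the cover is locked. Only press and push, without forcing anything: do not lift the cover further open, do not grasp anything, and leave the things standing around where they are.

Things in the scene. Friction and masses are not known exactly. Their poses are not given: they have to be found in the camera images.
- station: Fixed red plate 300 x 400 x 20 mm on the bench carrying a grey open-topped box 200 (its x) x 190 (its y) mm at its middle, rim 80 mm above the bench. Origin: centre of the plate's underside, z up; its -x side faces the robot, turned up to 20 degrees. At (+110, +155) mm a fixed brass clamp tower 60 x 90 mm, 105 mm high; at the far side a grey hose stub.
- cover (a joint): Hinge of the aluminium cover (196 x 190 x 8 mm, about 0.65 kg with its fastener), rad: 0 = shut flat on the rim, grows as it opens; starts at 0.22 to 0.5. The free edge is the one towards the robot. Stiff: it stays where left; about 2 to 5 N down on the press pad shuts it.
- cover_hinge (a point): Middle of the cover's hinge line, which runs along the station's y at station x = +98 mm, 80 mm above the bench, level with the cover's underside.
- press_pad (a point): Centre of the top face of the black rubber pad (30 x 100 mm) along the cover's free edge: 178 mm from the hinge line, 11 mm above the cover's underside. It swings with the cover; shut, it lies at station (-80, 0) mm, 91 mm above the bench.
- cam (a joint): Angle of the yellow quarter-turn fastener relative to the cover, rad: grows clockwise seen from above; 0 = open, 1.571 = locked, hard stops at both; starts at 0 to 0.35. Friction 0.12 N m (5 N at 25 mm); stays where left. From 1.2 rad on a hidden tongue lies under a ledge of the box; turned that far early it keeps the cover from shutting.
- cam_axis (a point): On the fastener's axis at the slot's floor, 98 mm from the hinge line, 12 mm above the cover's underside; shut, it lies at station (0, 0), 92 mm above the bench. The fastener is a disc of 94 mm diameter, its top 14 mm above this point, in a fixed black collar of the same height, 112 mm outer and 98 mm inner diameter.
- slot_end (a point): On the slot's floor and centre line, 26 mm from cam_axis, in the half with a white dot; turns with the fastener. Cover shut: it points from the axis to station -x at cam = 0 (red mark on the collar), to station +y when locked (green mark).
- slot_mouth (a point): On the fastener's axis at the height of its top face, 14 mm above cam_axis. The slot is straight, 38 mm wide, 14 mm deep, and runs, with a black floor, right across the disc through the axis to the collar. Fingertips put in near one end of it and moved in an arc about the axis push its wall and turn the disc; spun on the axis itself they do not catch.
- wax_pot: White cup, 56 mm wide, 45 mm high, on the plate left of the box. Origin at its underside. Leave it alone.
- brass_block: Brass clamp insert, 30 x 45 x 29 mm, on the plate left of the box. Origin at its underside. Leave it alone.
- flux_bottle: Amber jar with a white lid, 44 mm wide, 85 mm high, on the plate right of the box. Origin at its underside. Leave it alone.
- hex_key: Dark L-shaped hex key, 85 x 31 x 6 mm, on the plate right of the box near the robot. Origin at its underside. Leave it alone.
- screwdriver: Screwdriver lying on the bench to the robot's left. Origin at its underside. Leave it alone.
- spectacle_front: Wire spectacle front, 120 mm wide, 4 mm high, on the bench to the robot's right. Origin at its underside. Leave it alone.
- collet: Steel cylinder, 30 mm wide, 30 mm high, on the bench to the robot's right. Origin at its underside. Leave it alone.

How it is judged:
By the outcome, as a careful person would: the job done as asked, in the order asked, and still so for the second after the job is handed in, with the robot touching nothing.
It also fails if it takes over 45 s, if anything falls off the work surface, if the arm or the gripper's body presses on something with over 40 N, if the wrist force passes 120 N, or if a joint passes its speed limit or range.

## Robot

A 6-joint arm with a two-finger parallel gripper is mounted at the origin on the work surface. World frame = base frame: x ahead of the robot, y to its left, z up, the work surface at z = 0. Lengths are in m, angles in rad, forces in N, time in s.
With the tool pointing down it reaches from about 0.15 to 0.775 m from the base axis. Payload 6.1 kg.
Tool frame: the origin (TCP) lies at the very end of the fingers, on their centre line; the grasp point (between the pads) lies behind it (bot.grip_point_offset is the z of the grasp point in the tool frame, in m); z points along the fingers, y is the line along which they close (so a half turn about z gives the same grasp; the last joint's range is limited). The gripper opens to 85 mm and grips with 20 to 120 N. Pads are 22 mm wide; open, the fingers measure 114 mm over their backs; the gripper's body (76 mm by 85 mm) begins 54 mm behind the grasp point. The pads swing forward as they close: fully open they stand 13 mm farther back than shut.
Start: joints at [1.25, 0.126, -0.04, 1.405, 0, 1.571], TCP at [0.166, 0.498, 0.231] pointing down, gripper open.
Joint ranges: [-2.72, 2.72], [-0.95, 1.95], [-1.27, 1.35], [-1.78, 2.02], [-1.46, 1.47], [-3.14, 3.14]. Speed limits (rad/s): [2.39, 2.39, 3.01, 3.14, 3.14, 3.14].

## Interface

Orientations are given as a unit quaternion [w, x, y, z].
In Python, from cell import sensors, eyes, bot gives the robot as it stands.
- The arm moves only by the tool drive_tool, never from a script. Its argument "steps" is a list of rows, each a list of 7 numbers: the turn, a rotation vector about the world's x, y, z in rad, then the shift along the world's x, y, z in m, then the opening in per cent of the stroke, from 0 (shut) to 100 (fully open). A call has 1 to 5 rows; each row is the pose to reach, as a shift and turn from the pose commanded when the call began; what a row does not reach only later rows make up. A row lasts 1/8 s, in which the tool goes at most 62.5 mm and 10.7 degrees, less where a joint would pass 70% of its speed; a pose out of reach is approached as far as the arm can. A call with a gripper value outside its range is refused whole. The fingers move at their own pace and stop on an object; "force" is the grip in N (left out, the last holds). Time passes only in rows, so rows that repeat a pose let the fingers close. It gives the time, the measured TCP pose, the force, the opening and the grip force at its end, in the units of the state.
- sensors.get_obs(): the state, without advancing time (a new reading comes with each control period).
- eyes.camera(name): name is "side" or "top"; returns the picture (480x640x3 uint8, red, green, blue); there is no depth.
- eyes.calibration(name): a dict with "fx", "fy", "cx", "cy" (pixels), "k1" (the pictures are not rectified: a ray, as slopes to the right and down, at radius r is drawn at 1 + k1 r^2 times it, then the intrinsics apply), "rvec" (rotation vector, rad) and "tvec" (3), from world to camera coordinates, as OpenCV has them. Camera axes: x right, y down, z forward; pixel columns grow to the right and rows downward; lengths in m; the calibration is good to about 2 mm. A picture is of the moment at which its call begins. calibration takes no time and is no camera call.
- bot.finish_job(): hands the job in; it is judged then, once.
The state is a dict: "time_s": time; "joints": joint angles; "qvel": joint speeds; "effort": joint torques, N m; "tool_pos": TCP position; "eef_rot": TCP orientation; "force": force on the tool from outside, world axes, zero at the start; "torque": the same for the moment, N m; "gripper_width": finger opening in m; "grasp_force": force on a finger pad.
Only numpy, scipy, OpenCV 4.12 (cv2) and the standard library are available. Lean on these libraries where they do the work, as an engineer would, in place of code of your own. Each camera call takes 0.05 s, during which the arm holds its last target. There are 200 camera calls.

## Working session

There is one attempt and no reset: what is moved stays moved. The work goes in short steps, Python scripts to look and compute and a tool call to move; the robot and the scene stay as the last step left them, time stands still between calls to the robot, and variables do not carry over. Pictures are saved under pics/ and viewed, at most 10 in all, crops included, and the job is handed in when it is done.

Besides the shell and the picture viewer there is one more tool, called after "Emit:" in YAML: its name, and indented under it one key for each argument. drive_tool: Moves the arm, as the interface text tells. Its arguments: {"type":"object","properties":{"steps":{"type":"array","items":{"type":"array","items":{"type":"number"}}},"force":{"type":"number"}},"required":["steps"]}

```bash
mkdir -p pics
python3 - <<'E'
from cell import sensors, eyes, bot
import cv2,numpy as np
for n in("top","side"):
    im=eyes.camera(n); cv2.imwrite(f"pics/{n}0.png",im[:,:,::-1]); c=eyes.calibration(n); print(n,c)
    R=cv2.Rodrigues(np.array(c["rvec"]))[0]; print(-R.T@np.array(c["tvec"]))
print(sensors.get_obs())
E
```

```text
top {'fx': 475.3608120973919, 'fy': 475.3608120973919, 'cx': 316.8320568864807, 'cy': 249.085583042136, 'k1': -0.053756211375948354, 'rvec': array([ 2.11875693, -2.17631325,  0.11730431]), 'tvec': array([0.03094609, 0.55943841, 1.23645026])}
[ 0.39907171 -0.00421295  1.29748305]
side {'fx': 444.80176374727665, 'fy': 444.80176374727665, 'cx': 319.8836663466204, 'cy': 239.08776715834162, 'k1': 0.027129327523954628, 'rvec': array([ 2.32199376, -0.73949158,  0.25734004]), 'tvec': array([-0.48565172,  0.30079221,  0.85495654])}
[ 0.21492591 -0.56354536  0.8327711 ]
{'time_s': 0.1, 'joints': array([ 1.25000906e+00,  1.26333083e-01, -4.05169260e-02,  1.40542338e+00,
       -1.92137344e-05,  1.57078115e+00]), 'qvel': array([-0.00151476, -0.00032732,  0.00125382, -0.0004771 , -0.00137965,
        0.00073014]), 'effort': array([-2.76498533e-03, -4.36907029e+01,  3.53603840e+01,  1.36645033e-02,
       -1.18242051e-04,  5.40227319e-06]), 'tool_pos': array([0.16542448, 0.49785359, 0.23059479]), 'eef_rot': array([-1.08470693e-04,  1.59699256e-01,  9.87165438e-01, -7.30586790e-04]), 'force': array([ 0.48077154, -0.37114451,  0.26486428]), 'torque': array([0.01413588, 0.0387973 , 0.02790231]), 'grasp_force': 0.0, 'gripper_width': 0.0854096670423149}
```

View pics/top0.png

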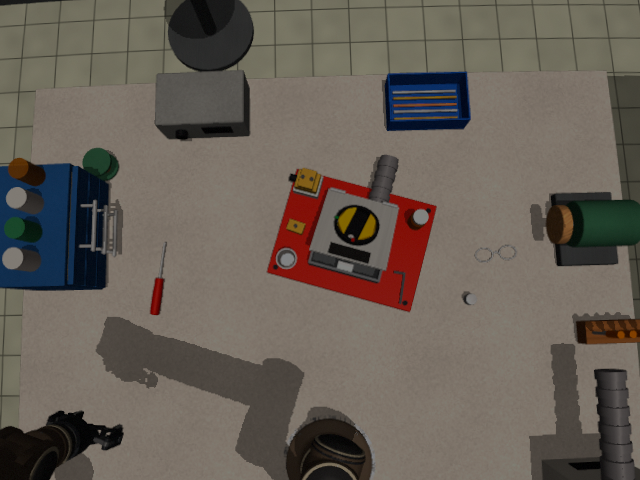

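View pics/side0.png

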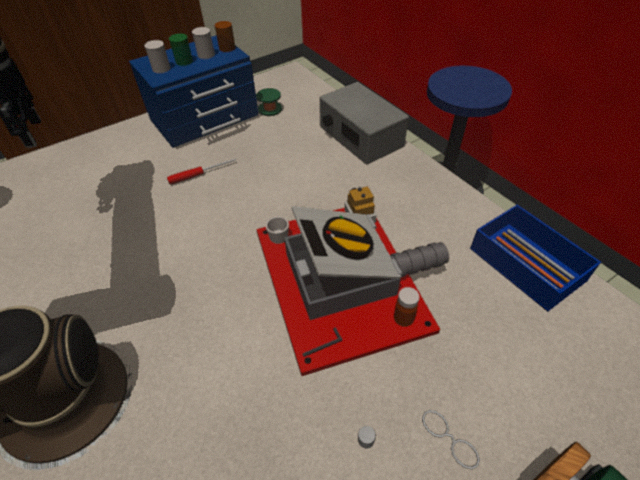

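The top view shows the red plate with corners near (296,168), (436,206), (410,311) and (267,272). The black pad is at about (349,252) and the yellow fastener at (356,224). In the side view the cover is clearly ajar, with the pad at about (313,238) and the fastener at (348,237).

```bash
cat > h.py <<'E'
import cv2,numpy as np
from cell import sensors, eyes, bot
def cam(n):
    c=eyes.calibration(n); K=np.array([[c["fx"],0,c["cx"]],[0,c["fy"],c["cy"]],[0,0,1.]])
    return K,np.array([c["k1"],0,0,0.]),np.array(c["rvec"]),np.array(c["tvec"])
def ray(n,uv):
    K,d,r,t=cam(n); R=cv2.Rodrigues(r)[0]
    p=cv2.undistortPoints(np.float64(uv).reshape(-1,1,2),K,d).reshape(-1,2)
    return -R.T@t,np.c_[p,np.ones(len(p))]@R
def onz(n,uv,z):
    o,d=ray(n,uv); return o+d*((z-o[2])/d[:,2])[:,None]
def proj(n,P):
    K,d,r,t=cam(n); return cv2.projectPoints(np.float64(P).reshape(-1,1,3),r,t,K,d)[0].reshape(-1,2)
def tri(a,b):
    (o1,d1),(o2,d2)=ray("top",a),ray("side",b)
    out=[]
    for u,v in zip(d1,d2):
        s=np.linalg.lstsq(np.c_[u,-v],o2-o1,rcond=None)[0]; p,q=o1+u*s[0],o2+v*s[1]; out.append(np.r_[(p+q)/2,np.linalg.norm(p-q)])
    return np.array(out)
def big(m): 
    c=max(cv2.findContours(m.astype(np.uint8),0,1)[0],key=cv2.contourArea); return c
E
python3 - <<'E'
from h import *
ims={n:cv2.imread(f"pics/{n}0.png") for n in("top","side")}
hs={n:cv2.cvtColor(i,cv2.COLOR_BGR2HSV) for n,i in ims.items()}
red=lambda h:((h[...,0]<6)|(h[...,0]>174))&(h[...,1]>180)&(h[...,2]>90)
m=red(hs["top"]);m[:150]=0;m[330:]=0;m[:,:250]=0
hull=cv2.convexHull(big(cv2.morphologyEx(m.astype(np.uint8),cv2.MORPH_CLOSE,np.ones((5,5)))))
W=onz("top",hull.reshape(-1,2),.02)
r=cv2.minAreaRect(np.float32(W[:,:2]*1000)); print("rect",r); print(cv2.approxPolyDP(hull,4,True).reshape(-1,2).tolist())
q=cv2.approxPolyDP(hull,4,True).reshape(-1,2); print(onz("top",q,.02).round(4).tolist())
for n,(x0,y0,x1,y1) in dict(top=(300,180,410,285),side=(270,195,410,290)).items():
    h=hs[n][y0:y1,x0:x1]
    y=(h[...,0]>18)&(h[...,0]<35)&(h[...,1]>150)&(h[...,2]>90)
    k=h[...,2]<45
    for nm,mm in(("yel",y),("blk",k)):
        for c in cv2.findContours(mm.astype(np.uint8),0,1)[0]:
            if cv2.contourArea(c)>60: print(n,nm,cv2.contourArea(c),[tuple(np.round(a,1)) if not np.isscalar(a) else round(a,1) for a in cv2.minAreaRect(c+np.array([x0,y0]))])
a=cv2.resize(ims["top"][180:290,295:415],None,fx=5,fy=5,interpolation=2)
b=cv2.resize(ims["side"][195:315,270:410],None,fx=5,fy=5,interpolation=2)
cv2.imwrite("pics/c1.png",a)
cv2.imwrite("pics/c2.png",b)
E
```

```text
rect ((588.3382568359375, -80.11222839355469), (396.9165344238281, 297.37884521484375), 72.97039794921875)
[[293, 183], [324, 176], [435, 206], [409, 310], [268, 271]]
[[0.748, 0.0774, 0.02], [0.7653, -0.0088, 0.02], [0.6719, -0.3104, 0.02], [0.3917, -0.2251, 0.02], [0.5061, 0.1496, 0.02]]
top yel 193.5 [(np.float64(368.6), np.float64(228.8)), (np.float64(10.7), np.float64(26.8)), 26.6]
top yel 195.5 [(np.float64(344.8), np.float64(217.8)), (np.float64(11.0), np.float64(26.8)), 28.1]
top yel 113.5 [(np.float64(309.0), np.float64(185.5)), (np.float64(11.0), np.float64(18.0)), 90.0]
top blk 63.0 [(np.float64(365.9), np.float64(270.9)), (np.float64(25.5), np.float64(9.0)), 14.0]
top blk 374.0 [(np.float64(349.0), np.float64(252.3)), (np.float64(41.2), np.float64(10.3)), 15.3]
top blk 1029.5 [(np.float64(356.0), np.float64(224.5)), (np.float64(39.0), np.float64(44.0)), 90.0]
side yel 241.5 [(np.float64(350.4), np.float64(244.6)), (np.float64(36.9), np.float64(9.5)), 12.5]
side yel 336.0 [(np.float64(347.6), np.float64(226.3)), (np.float64(36.6), np.float64(12.4)), 14.0]
side blk 545.5 [(np.float64(352.9), np.float64(283.5)), (np.float64(70.0), np.float64(12.9)), 1.7]
side blk 346.5 [(np.float64(313.1), np.float64(237.7)), (np.float64(42.0), np.float64(10.8)), 66.8]
side blk 491.5 [(np.float64(347.0), np.float64(239.5)), (np.float64(52.3), np.float64(31.3)), 26.6]
```

View pics/c1.png

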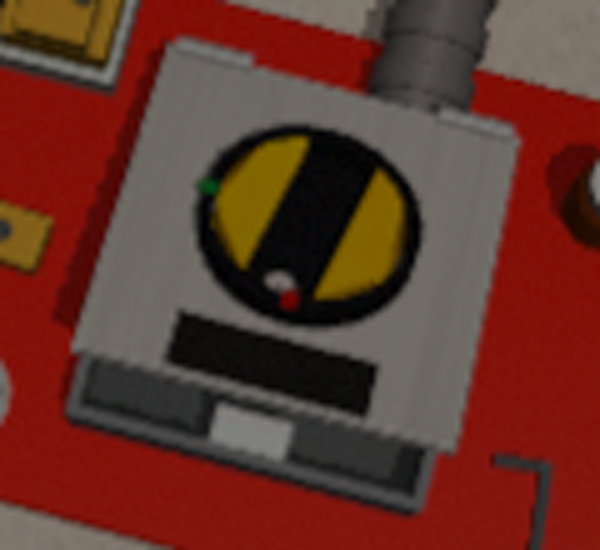

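View pics/c2.png

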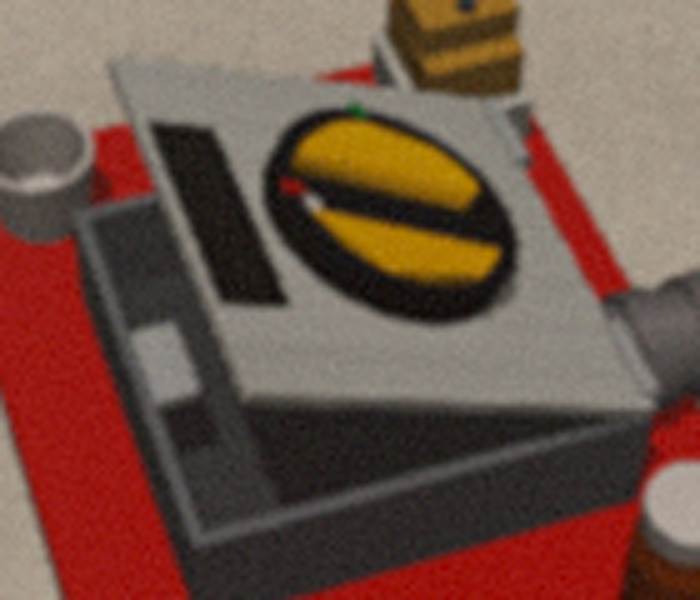

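Crops: in the top crop the slot's white dot is at (351,236) and the red mark at (353,240). So cam is about 0.1–0.2, and the cover is open with the pad's long side parallel to the station's y axis. I'll compute the opening angle from the pad and the disc.

```bash
cat >> h.py <<'E'
yaw=np.radians(-17.0); O=np.array([.5883,-.0801]); ux=np.array([np.cos(yaw),np.sin(yaw)]); uy=np.array([-ux[1],ux[0]])
def S(x,y,z): return np.r_[O+x*ux+y*uy,z]
def toS(p): d=np.array(p[:2])-O; return np.array([d@ux,d@uy,p[2]])
def cov(a,h,y,th): # a along from hinge, h above underside
    return S(.098-a*np.cos(th)+h*np.sin(th),y,.08+a*np.sin(th)+h*np.cos(th))
E
python3 - <<'E'
from h import *
P=tri([(349.0,252.3),(356.2,225)],[(313.1,237.7),(348,239)]); print(P.round(4),[toS(p).round(4) for p in P])
for th in np.arange(.2,.52,.04):
    p=cov(.178,.011,0,th); print(round(th,2),p.round(4),proj("top",p).round(1),proj("side",p).round(1))
th=.36
# slot direction from yellow halves in top image, mapped on tilted disc plane
n=np.r_[ux*np.sin(th),np.cos(th)]; c=cov(.098,.026,0,th)
o,d=ray("top",[(368.6,228.8),(344.8,217.8)]); q=o+d*(((c-o)@n)/(d@n))[:,None]; v=q[0]-q[1]
e=np.r_[-ux*np.cos(th),np.sin(th)]; print("cam",np.degrees(np.arctan2(v@e,-(v@np.r_[uy,0]))), (q.mean(0)-c))
E
```

```text
[[ 0.5344 -0.0634  0.1625  0.001 ]
 [ 0.6064 -0.0855  0.1309  0.0019]] [array([-0.0564,  0.0002,  0.1625]), array([0.0189, 0.0002, 0.1309])]
0.2 [ 0.5173 -0.0584  0.1261] [[346.6 260.8]] [[305.1 251.6]]
0.24 [ 0.5192 -0.059   0.133 ] [[346.9 259.7]] [[305.9 249.2]]
0.28 [ 0.5213 -0.0596  0.1398] [[347.3 258.6]] [[306.9 246.8]]
0.32 [ 0.5237 -0.0604  0.1464] [[347.7 257.3]] [[307.9 244.4]]
0.36 [ 0.5264 -0.0612  0.153 ] [[348.1 255.9]] [[309.1 241.9]]
0.4 [ 0.5293 -0.0621  0.1594] [[348.6 254.4]] [[310.5 239.5]]
0.44 [ 0.5325 -0.063   0.1658] [[349.  252.7]] [[311.9 237. ]]
0.48 [ 0.5359 -0.0641  0.172 ] [[349.5 251. ]] [[313.5 234.5]]
cam 11.356701395189546 [ 0.00576416 -0.0013092  -0.00221892]
```

Emit:
drive_tool:
  steps:
    - [0, 0, 0, 0.03, -0.05, 0.03, 0]
    - [0, 0, 0, 0.06, -0.1, 0.04, 0]
    - [0, 0, 0, 0.09, -0.15, 0.04, 0]
    - [0, 0, 0, 0.12, -0.2, 0.04, 0]
    - [0, 0, 0, 0.15, -0.25, 0.04, 0]

```text
time_s: 0.72
tool_pos: [0.316, 0.2465, 0.2711]
eef_rot: [0.0, 0.159, 0.987, -0.0]
force: [0.8, 0.5, -0.1]
gripper_width: 0.0001
grasp_force: 0.0
```

Emit:
drive_tool:
  steps:
    - [0, 0, 0, 0.035, -0.05, 0, 0]
    - [0, 0, 0, 0.07, -0.1, 0, 0]
    - [0, 0, 0, 0.105, -0.15, 0, 0]
    - [0, 0, 0, 0.14, -0.2, 0, 0]
    - [0, 0, 0, 0.175, -0.25, -0.01, 0]

```text
time_s: 1.35
tool_pos: [0.4916, -0.0038, 0.2616]
eef_rot: [0.001, 0.16, 0.987, 0.0]
force: [-0.3, 1.6, -0.4]
gripper_width: -0.0001
grasp_force: 0.0
```

Emit:
drive_tool:
  steps:
    - [0, 0, 0, 0.02, -0.03, -0.01, 0]
    - [0, 0, 0, 0.041, -0.06, -0.03, 0]
    - [0, 0, 0, 0.041, -0.06, -0.05, 0]
    - [0, 0, 0, 0.041, -0.06, -0.07, 0]
    - [0, 0, 0, 0.041, -0.06, -0.07, 0]

```text
time_s: 1.98
tool_pos: [0.5304, -0.0618, 0.1894]
eef_rot: [-0.002, 0.16, 0.987, -0.0]
force: [-0.7, 0.4, 0.5]
gripper_width: 0.0003
grasp_force: 0.0
```

Emit:
drive_tool:
  steps:
    - [0, 0, 0, 0.001, -0.001, -0.007, 0]
    - [0, 0, 0, 0.001, -0.001, -0.014, 0]
    - [0, 0, 0, 0.001, -0.001, -0.02, 0]
    - [0, 0, 0, 0.001, -0.001, -0.026, 0]
    - [0, 0, 0, 0, -0.001, -0.031, 0]

```text
time_s: 2.6
tool_pos: [0.5316, -0.0627, 0.1601]
eef_rot: [0.0, 0.16, 0.987, 0.0]
force: [-1.2, 0.2, 0.7]
gripper_width: -0.0
grasp_force: 0.5
```

Emit:
drive_tool:
  steps:
    - [0, 0, 0, -0.003, 0.001, -0.006, 0]
    - [0, 0, 0, -0.005, 0.0015, -0.012, 0]
    - [0, 0, 0, -0.007, 0.002, -0.018, 0]
    - [0, 0, 0, -0.009, 0.0025, -0.024, 0]
    - [0, 0, 0, -0.011, 0.003, -0.03, 0]

```text
time_s: 3.22
tool_pos: [0.5205, -0.0598, 0.1299]
eef_rot: [0.0, 0.16, 0.987, 0.0]
force: [1.0, -0.5, 1.3]
gripper_width: -0.0002
grasp_force: 0.3
```

Emit:
drive_tool:
  steps:
    - [0, 0, 0, -0.002, 0.0005, -0.006, 0]
    - [0, 0, 0, -0.004, 0.001, -0.012, 0]
    - [0, 0, 0, -0.005, 0.0015, -0.018, 0]
    - [0, 0, 0, -0.007, 0.002, -0.024, 0]
    - [0, 0, 0, -0.008, 0.002, -0.03, 0]

```text
time_s: 3.85
tool_pos: [0.5124, -0.0577, 0.0999]
eef_rot: [-0.0, 0.16, 0.987, 0.0]
force: [-0.1, 0.3, 0.7]
gripper_width: -0.0001
grasp_force: 0.3
```

Run:
```python
from h import *
im=[cv2.resize(eyes.camera(n)[y:y+150,x:x+150,::-1],None,fx=2.6,fy=2.6,interpolation=2) for n,x,y in(("top",280,160),("side",260,170))]
cv2.imwrite("pics/p3.png",np.hstack(im))
```

```text
(no output)
```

View pics/p3.png

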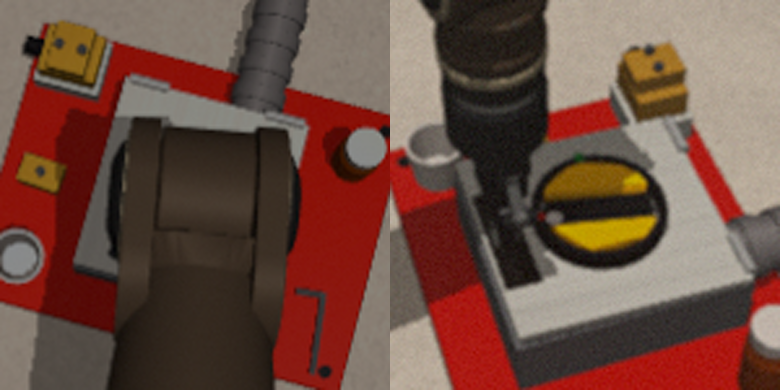

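The fingertips rest on the pad, which is around (305,258) in the full side picture, and the cover has followed them almost shut. I'll press the rest of the way slowly, watching the force.

Emit:
drive_tool:
  steps:
    - [0, 0, 0, 0, 0, -0.003, 0]
    - [0, 0, 0, 0, 0, -0.006, 0]
    - [0, 0, 0, 0, 0, -0.008, 0]
    - [0, 0, 0, 0, 0, -0.009, 0]
    - [0, 0, 0, 0, 0, -0.009, 0]

```text
time_s: 4.58
tool_pos: [0.5126, -0.0578, 0.0912]
eef_rot: [-0.0, 0.16, 0.987, -0.0]
force: [-0.6, -0.0, -0.1]
gripper_width: 0.0004
grasp_force: 0.0
```

Emit:
drive_tool:
  steps:
    - [0, 0, 0, 0, 0, -0.0005, 0]
    - [0, 0, 0, 0, 0, -0.001, 0]
    - [0, 0, 0, 0, 0, -0.001, 0]

```text
time_s: 4.95
tool_pos: [0.5126, -0.0578, 0.091]
eef_rot: [0.0, 0.16, 0.987, 0.0]
force: [-1.4, 0.2, 5.5]
gripper_width: -0.0003
grasp_force: 2.7
```

Emit:
drive_tool:
  steps:
    - [0, 0, 0, 0, 0, -0.0005, 0]
    - [0, 0, 0, 0, 0, -0.001, 0]
    - [0, 0, 0, 0, 0, -0.001, 0]

```text
time_s: 5.32
tool_pos: [0.5127, -0.0578, 0.091]
eef_rot: [0.001, 0.16, 0.987, 0.0]
force: [-4.3, 0.2, 11.6]
gripper_width: -0.0002
grasp_force: 6.0
```

Emit:
drive_tool:
  steps:
    - [0, 0, 0, 0, 0, 0.02, 0]
    - [0, 0, 0, 0, 0.01, 0.06, 0]
    - [0, 0, 0, -0.02, 0.06, 0.09, 0]
    - [0, 0, 0, -0.04, 0.12, 0.09, 0]
    - [0, 0, 0, -0.06, 0.18, 0.09, 0]

```text
time_s: 5.95
tool_pos: [0.4527, 0.1222, 0.1799]
eef_rot: [0.001, 0.16, 0.987, 0.0]
force: [0.2, 1.4, -0.1]
gripper_width: -0.0001
grasp_force: 0.0
```

Run:
```python
from h import *
pts={}
for n,(x0,y0,x1,y1) in dict(top=(315,185,400,275),side=(270,195,410,290)).items():
    im=cv2.cvtColor(eyes.camera(n),cv2.COLOR_RGB2BGR); cv2.imwrite(f"pics/{n}4.png",im)
    cv2.imwrite(f"pics/{n}4c.png",cv2.resize(im[150:320,250:430],None,fx=2.2,fy=2.2,interpolation=2))
    h=cv2.cvtColor(im,cv2.COLOR_BGR2HSV)[y0:y1,x0:x1]
    y=(h[...,0]>18)&(h[...,0]<35)&(h[...,1]>150)&(h[...,2]>70)
    k=h[...,2]<45
    for nm,mm,z in(("yel",y,.106),("blk",k,.091)):
        for c in cv2.findContours(mm.astype(np.uint8),0,1)[0]:
            if cv2.contourArea(c)>60:
                M=cv2.moments(c); u=(M["m10"]/M["m00"]+x0,M["m01"]/M["m00"]+y0)
                print(n,nm,cv2.contourArea(c),np.round(u,1),"at .091/.106",[toS(onz(n,[u],zz)[0]).round(4)[:2] for zz in(.091,.106)])
a,b=(cv2.imread(f"pics/{n}4c.png") for n in("top","side"))
cv2.imwrite("pics/p4.png",np.hstack([a,b]))
```

```text
top yel 243.5 [364.5 238.6] at .091/.106 [array([-0.003, -0.03 ]), array([-0.0055, -0.0294])]
top yel 249.5 [343.  228.3] at .091/.106 [array([0.0083, 0.0302]), array([0.0057, 0.03  ])]
top blk 361.5 [345.4 264.1] at .091/.106 [array([-0.0793,  0.0002]), array([-0.0808,  0.0004])]
top blk 957.5 [358.2 234.8] at .091/.106 [array([ 0.0023, -0.0117]), array([-0.0003, -0.0113])]
side yel 340.5 [342.3 260.3] at .091/.106 [array([ 0.0007, -0.0201]), array([-0.0036, -0.0313])]
side yel 398.5 [338.  240.3] at .091/.106 [array([0.0109, 0.036 ]), array([0.0063, 0.0237])]
side blk 384.5 [304.4 264.2] at .091/.106 [array([-0.0787, -0.0042]), array([-0.0814, -0.0157])]
side blk 498.5 [341.  257.3] at .091/.106 [array([ 0.0009, -0.0114]), array([-0.0035, -0.0227])]
```

View pics/p4.png

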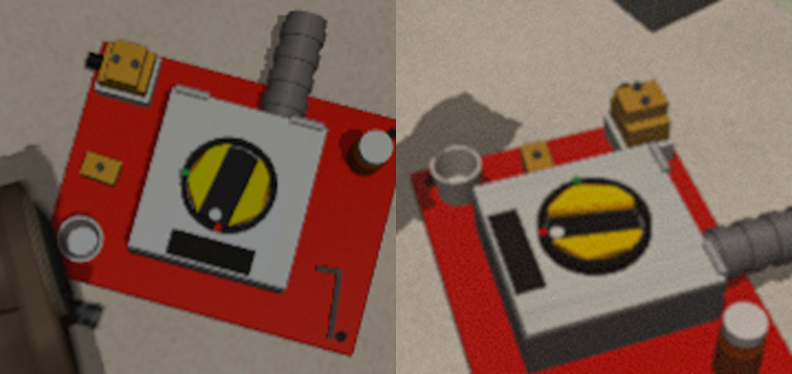

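The cover lies flat. The pad is at (345,264) in the top picture, station (-79,0) mm, as expected. The fastener's axis falls within 0.5 mm of the predicted point and cam is about 10.7°, with the white dot just left of the red mark.

Run:
```python
from h import *
r=.028; p0=S(-r*np.cos(np.radians(10.7)),r*np.sin(np.radians(10.7)),.096); print(p0)
for f in list(range(15,100,6))+[100,102]:
    a=np.radians(f); print(f,((S(-r*np.cos(a),r*np.sin(a),.096)-p0)*1000).round(1))
```

```text
[ 0.56350898 -0.06708442  0.096     ]
15 [1.  1.8 0. ]
21 [2.7 4.2 0. ]
27 [4.6 6.4 0. ]
33 [6.8 8.4 0. ]
39 [ 9.1 10.2  0. ]
45 [11.6 11.7  0. ]
51 [14.3 12.9  0. ]
57 [17.1 13.9  0. ]
63 [19.9 14.6  0. ]
69 [22.8 14.9  0. ]
75 [25.8 15.   0. ]
81 [28.7 14.7  0. ]
87 [31.6 14.2  0. ]
93 [34.4 13.3  0. ]
99 [37.1 12.2  0. ]
100 [37.5 11.9  0. ]
102 [38.4 11.5  0. ]
```

Emit:
drive_tool:
  steps:
    - [0, 0, -0.05, 0.03, -0.05, 0, 0]
    - [0, 0, -0.1, 0.06, -0.1, 0, 0]
    - [0, 0, -0.162, 0.09, -0.15, 0, 0]
    - [0, 0, -0.162, 0.1108, -0.1893, -0.03, 0]
    - [0, 0, -0.162, 0.1108, -0.1893, -0.05, 0]

```text
time_s: 6.68
tool_pos: [0.5647, -0.0721, 0.1275]
eef_rot: [-0.0, 0.241, 0.97, -0.0]
force: [-0.4, 0.5, 0.5]
gripper_width: -0.0001
grasp_force: 0.0
```

Emit:
drive_tool:
  steps:
    - [0, 0, 0, 0, 0, 0, 0]
    - [0, 0, 0, 0, 0, 0, 0]
    - [0, 0, 0, 0, 0, -0.008, 0]
    - [0, 0, 0, 0, 0, -0.016, 0]
    - [0, 0, 0, 0, 0, -0.02, 0]

```text
time_s: 7.3
tool_pos: [0.5635, -0.0682, 0.1087]
eef_rot: [-0.0, 0.239, 0.971, -0.0]
force: [-0.1, -0.3, 0.0]
gripper_width: -0.0004
grasp_force: 0.0
```

Emit:
drive_tool:
  steps:
    - [0, 0, 0, 0, 0.001, -0.003, 0]
    - [0, 0, 0, 0, 0.001, -0.006, 0]
    - [0, 0, 0, 0, 0.001, -0.009, 0]
    - [0, 0, 0, 0, 0.001, -0.0125, 0]
    - [0, 0, 0, 0, 0.001, -0.0125, 0]

```text
time_s: 7.92
tool_pos: [0.5636, -0.0675, 0.0964]
eef_rot: [-0.0, 0.239, 0.971, -0.0]
force: [0.7, -0.0, 0.1]
gripper_width: -0.0004
grasp_force: 0.0
```

Emit:
drive_tool:
  steps:
    - [0, 0, 0, 0.001, 0.0018, 0, 0]
    - [0, 0, -0.02, 0.0027, 0.0042, 0, 0]
    - [0, 0, -0.127, 0.0046, 0.0064, 0, 0]
    - [0, 0, -0.232, 0.0068, 0.0084, 0, 0]
    - [0, 0, -0.337, 0.0091, 0.0102, 0, 0]

```text
time_s: 8.55
tool_pos: [0.5721, -0.0573, 0.0967]
eef_rot: [-0.001, 0.4, 0.916, -0.001]
force: [-3.6, -0.6, 2.8]
gripper_width: -0.0
grasp_force: 1.7
```

Emit:
drive_tool:
  steps:
    - [0, 0, -0.105, 0.0025, 0.0015, 0, 0]
    - [0, 0, -0.21, 0.0052, 0.0027, 0, 0]
    - [0, 0, -0.315, 0.008, 0.0037, 0, 0]
    - [0, 0, -0.42, 0.0108, 0.0044, 0, 0]
    - [0, 0, -0.525, 0.0137, 0.0047, 0, 0]

```text
time_s: 9.18
tool_pos: [0.5857, -0.0521, 0.0967]
eef_rot: [-0.001, 0.624, 0.781, -0.0]
force: [-4.0, 1.7, 1.6]
gripper_width: 0.0003
grasp_force: 1.6
```

Emit:
drive_tool:
  steps:
    - [0, 0, -0.105, 0.003, 0.0001, 0, 0]
    - [0, 0, -0.21, 0.0059, -0.0002, 0, 0]
    - [0, 0, -0.315, 0.0088, -0.0007, 0, 0]
    - [0, 0, -0.36, 0.0106, -0.0012, 0, 0]
    - [0, 0, -0.36, 0.0106, -0.0012, 0, 0]

```text
time_s: 9.8
tool_pos: [0.5968, -0.0533, 0.0967]
eef_rot: [-0.001, 0.753, 0.658, -0.0]
force: [-2.3, 2.4, 0.9]
gripper_width: 0.0
grasp_force: 1.5
```

Emit:
drive_tool:
  steps:
    - [0, 0, -0.05, 0.0014, -0.0006, 0, 0]
    - [0, 0, -0.1, 0.0027, -0.0011, 0, 0]
    - [0, 0, -0.14, 0.0036, -0.0015, 0, 0]
    - [0, 0, -0.14, 0.0036, -0.0015, 0, 0]

```text
time_s: 10.3
tool_pos: [0.6006, -0.0549, 0.0968]
eef_rot: [-0.0, 0.797, 0.604, 0.0]
force: [-0.8, 2.3, 0.8]
gripper_width: -0.0
grasp_force: 1.4
```

Emit:
drive_tool:
  steps:
    - [0, 0, -0.02, 0.0008, -0.0003, 0, 0]
    - [0, 0, -0.02, 0.0015, -0.0005, 0, 0]
    - [0, 0, -0.02, 0.0015, -0.0005, 0, 0]

```text
time_s: 10.68
tool_pos: [0.6021, -0.0559, 0.0967]
eef_rot: [-0.0, 0.803, 0.596, -0.0]
force: [-3.4, 1.9, 0.1]
gripper_width: 0.0001
grasp_force: 1.8
```

Emit:
drive_tool:
  steps:
    - [0, 0, 0, 0.0008, -0.0003, 0, 0]
    - [0, 0, 0, 0.0015, -0.0005, 0, 0]
    - [0, 0, 0, 0.0015, -0.0005, 0, 0]

```text
time_s: 11.05
tool_pos: [0.6031, -0.0568, 0.0966]
eef_rot: [-0.0, 0.803, 0.596, -0.001]
force: [-5.9, -0.5, 2.4]
gripper_width: -0.0
grasp_force: 2.9
```

Emit:
drive_tool:
  steps:
    - [0, 0, 0, 0.0008, -0.0003, 0, 0]
    - [0, 0, 0, 0.0015, -0.0005, 0, 0]
    - [0, 0, 0, 0.0015, -0.0005, 0, 0]

```text
time_s: 11.42
tool_pos: [0.6037, -0.0573, 0.0965]
eef_rot: [-0.001, 0.803, 0.596, -0.002]
force: [-8.7, 0.1, 3.5]
gripper_width: -0.0
grasp_force: 4.6
```

Emit:
drive_tool:
  steps:
    - [0, 0, 0, 0.001, -0.0003, 0, 0]
    - [0, 0, 0, 0.002, -0.0006, 0, 0]
    - [0, 0, 0, 0.002, -0.0006, 0, 0]

```text
time_s: 11.8
tool_pos: [0.6039, -0.0574, 0.0964]
eef_rot: [-0.002, 0.803, 0.596, -0.003]
force: [-15.1, 1.9, 7.0]
gripper_width: 0.0003
grasp_force: 8.0
```

The fingertips have stopped advancing and the force has risen to 15 N, so this is the hard stop. I'll back off, lift out and check.

Emit:
drive_tool:
  steps:
    - [0, 0, 0, -0.003, 0.001, 0, 0]
    - [0, 0, 0, -0.0065, 0.0015, 0, 0]
    - [0, 0, 0, -0.0065, 0.0015, 0.01, 0]
    - [0, 0, 0, -0.0065, 0.0015, 0.03, 0]
    - [0, 0, 0, -0.0065, 0.0015, 0.07, 0]

```text
time_s: 12.42
tool_pos: [0.6006, -0.056, 0.1668]
eef_rot: [-0.001, 0.803, 0.596, -0.001]
force: [0.6, -1.0, 0.5]
gripper_width: 0.0002
grasp_force: 0.0
```

Emit:
drive_tool:
  steps:
    - [0, 0, 0, -0.03, 0.04, 0.02, 0]
    - [0, 0, 0, -0.06, 0.09, 0.04, 0]
    - [0, 0, 0, -0.09, 0.14, 0.04, 0]
    - [0, 0, 0, -0.12, 0.19, 0.04, 0]
    - [0, 0, 0, -0.15, 0.24, 0.04, 0]

```text
time_s: 13.05
tool_pos: [0.4506, 0.1857, 0.2081]
eef_rot: [0.0, 0.803, 0.596, 0.001]
force: [0.5, 1.4, -0.5]
gripper_width: 0.0002
grasp_force: 0.0
```

Run:
```python
from h import *
im=cv2.cvtColor(eyes.camera("top"),cv2.COLOR_RGB2BGR); sd=cv2.cvtColor(eyes.camera("side"),cv2.COLOR_RGB2BGR)
x0,y0=315,185; h=cv2.cvtColor(im,cv2.COLOR_BGR2HSV)[y0:275,x0:400]
y=(h[...,0]>18)&(h[...,0]<35)&(h[...,1]>150)&(h[...,2]>70); q=[]
for c in cv2.findContours(y.astype(np.uint8),0,1)[0]:
    if cv2.contourArea(c)>60:
        M=cv2.moments(c); q.append(toS(onz("top",[(M["m10"]/M["m00"]+x0,M["m01"]/M["m00"]+y0)],.106)[0])[:2]*1000)
q=sorted(q,key=lambda p:p[0]); v=q[-1]-q[0]; print(np.round(q,1),"cam deg",90-np.degrees(np.arctan2(v[1],v[0])))
cv2.imwrite("pics/p5.png",np.hstack([cv2.resize(i[150:320,250:430],None,fx=2.2,fy=2.2,interpolation=2) for i in(im,sd)]))
```

```text
[[-29.9  -0.2]
 [ 29.5   0.3]] cam deg 89.48286455916022
```

View pics/p5.png

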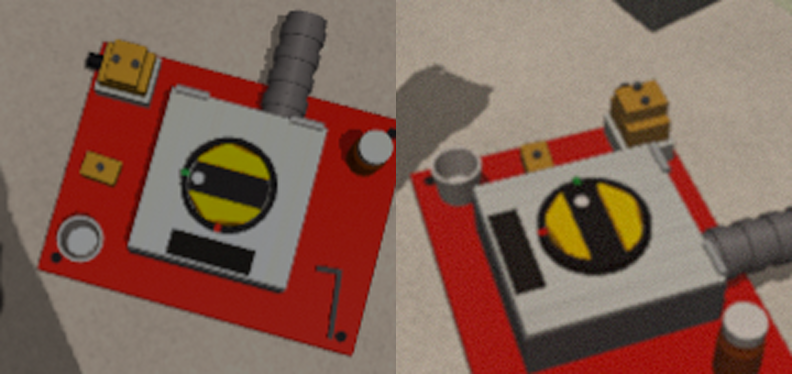

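The white dot, at about (340,231) in the full top picture, now sits at the green mark. The cover is flat and cam reads 89.5°, within measuring error of the stop.

```bash
python3 -c "
from cell import bot
print(bot.finish_job())"
```

```text
the job is handed in; nothing more can be done
None
```

The cover is pressed shut and its fastener is turned clockwise to the stop (measured at about 89.5°, white dot at the green mark); the arm is clear, nothing around the box was disturbed, and the job was handed in at about 13 s.

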